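Tap-check the three load-cell mounts of a printer bed

TASK

The printer's bed plate has just been zeroed on its three load-cell mounts; with the fingers shut, check the mounts by pressing lightly with the fingertips on the screw head over each one, first the front left, then the front right, then the rear one, each time until the plate gives about four millimetres there, and letting go completely before the next. The front is the side with the display, and left and right are as seen by someone standing in front of the display and looking across the bed. Never push hard (the cells are delicate), do not pull the plate up, and leave the spacers and the hex key on it as they are, since they were zeroed with it.

Things in the scene. Friction and masses are not known exactly. Their poses are not given: they have to be found in the camera images.
- printer: Base of a 3D printer, fixed to the bench: black extrusion frame 300 x 280 mm, 46 mm high, with a square bare aluminium bed plate (220 x 220 x 4 mm, top face 59 mm above the bench) sprung on three mounts. Origin on the bench below the centroid of the three mounts; the middle of frame and plate lies 27 mm towards +x of it. Its -x side is the front (display), +x the rear, +y the left, -y the right, z up.
- display (a point): Middle of the slanted display unit (124 mm wide, 62 mm deep, up to about 50 mm high) that sits outside the frame in the middle of the front side; 149 mm from the printer's origin towards its -x.
- bed_plate: The aluminium bed plate; origin at the centroid of the three mounts on its underside, axes as the printer's. It carries the three screws. Each mount is a spring of 2 N per mm, so pressing on a screw with 8 N sinks it 4 mm and hardly moves the other two; it springs back when let go.
- screw_front_left: Black button-head screw (9.5 mm across, top 4.4 mm above the plate) on a black washer 25 mm across and 1.6 mm thick, over the front left mount: printer frame (-55, +90) mm. Origin at the centre of the washer's underside, on the plate's top face, z up.
- screw_front_right: The same screw and washer over the front right mount: printer frame (-55, -90) mm. Origin at the centre of the washer's underside.
- screw_rear: The same screw and washer over the single rear mount, in the middle of the rear edge: printer frame (+110, 0) mm. Origin at the centre of the washer's underside.
- spacer_a: Loose aluminium spacer, 30 mm diameter, 34 mm tall, standing on the plate; at least 50 mm from the screws (centre to centre). Origin at the centre of its underside.
- spacer_b: A second loose spacer like spacer_a.
- spacer_slim: Loose slim aluminium spacer, 18 mm diameter, 38 mm tall, standing on the plate. Origin at the centre of its underside.
- hex_key: Loose black L-shaped hex key, 5.6 mm thick, long leg 80 mm, short leg 26 mm, lying flat on the plate between the two front screws, the long leg about parallel to the front edge. Origin under the middle of the long leg; x along the long leg, the short leg at its +x end pointing to +y.

How it is judged:
By the outcome, as a careful person would: the job done as asked, in the order asked, and still so for the second after the job is handed in, with the robot touching nothing.
It also fails if it takes over 48 s, if anything falls off the work surface, if the arm or the gripper's body presses on something with over 40 N, if the wrist force passes 120 N, or if a joint passes its speed limit or range.

ROBOT

A 6-joint arm with a two-finger parallel gripper is mounted at the origin on the work surface. World frame = base frame: x ahead of the robot, y to its left, z up, the work surface at z = 0. Lengths are in mm, angles in rad, forces in N, time in s.
With the tool pointing down it reaches from about 275 to 825 mm from the base axis. Payload 5.2 kg.
Tool frame: the origin (TCP) lies at the very end of the fingers, on their centre line; the grasp point (between the pads) lies 19 mm behind it; x points along the fingers, y is the direction in which the jaws open and shut, and the axes are right-handed (so a half turn about x gives the same grasp; the last joint's range is limited). The gripper opens to 93 mm and grips with 3 to 60 N. Pads are 15 mm wide; open, the fingers measure 128 mm over their backs; the gripper's body (75 mm by 188 mm) begins 65 mm behind the grasp point.
Start: joints at [0.959, 0.259, 1.535, -0, 1.348, -0.203], TCP at [218.609, 504.693, 218.653] pointing down, gripper open.
Joint ranges: [-3.14, 3.14], [-0.91, 2.08], [0.19, 2.58], [-1.22, 4.36], [0.22, 2.71], [-3.12, 3.12]. Speed limits (rad/s): [2.57, 2.57, 3.14, 3.14, 3.14, 3.14].

INTERFACE

Orientations are given as [roll, pitch, yaw] about the fixed x, y, z axes, in that order (R = Rz(yaw) Ry(pitch) Rx(roll)).
In Python, from rig import env gives the robot as it stands. The module is installed in compiled form; this text tells all that it offers.
- The arm moves only by the tool jog_arm, never from a script. Its argument "increments" is a list of rows, each a list of 3 entries, a list of its own where there are three numbers: the opening, from 0 (shut) to 1 (fully open), then the shift along the tool's x, y, z in m, then the turn, a rotation vector about the tool's x, y, z in rad. In form: [[fingers, [tx, ty, tz], [ax, ay, az]], ...]. A call has exactly 5 rows; each row shifts and turns the pose as measured when the row begins, along the tool's axes as they then stand; what a row does not reach is not made up. A row lasts 1/8 s, in which the tool goes at most 62.5 mm and 10.7 degrees, less where a joint would pass 70% of its speed; a pose out of reach is approached as far as the arm can. A call with a gripper value outside its range is refused whole. The fingers move at their own pace and stop on an object; the grip force is fixed at half the most. Time passes only in rows, so rows that do not move let the fingers close, or fill a call up. It gives the time, the measured TCP pose, the force and the opening at its end, in the units of the state.
- env.state(): the state, without advancing time (a new reading comes with each control period).
- env.read_camera(name): name is "side" or "top"; returns a dict with "pixels" (480x640x3 uint8, red, green, blue), "z_map" (480x640 float32, mm along the optical axis (not along the pixel's ray), 0 where there is no reading), "intrinsics" (3x3 intrinsics, pixels), "R" (3x3) and "t" (3): a world point X has camera coordinates R X + t. Camera axes: x right, y down, z forward; pixel columns grow to the right and rows downward; lengths in mm; the calibration is good to about 2 mm. A picture is of the moment at which its call begins.
- env.finish_job(): hands the job in, once; it reports no verdict.
The state is a dict: "time": time; "qpos": joint angles; "joint_vel": joint speeds; "joint_efforts": joint torques, N m; "tool_pos": TCP position; "orientation": TCP orientation; "ft_force": force on the tool from outside, world axes, zero at the start; "torque": the same for the moment, N m; "gripper_width": finger opening in mm.
Only numpy, scipy, OpenCV 4.12 (cv2) and the standard library are available. Lean on these libraries where they do the work, as an engineer would, in place of code of your own. Each camera call takes 0.05 s, during which the arm holds its last target. There are 200 camera calls.

## Working session

There is one attempt and no reset: what is moved stays moved. The work goes in short steps, Python scripts to look and compute and a tool call to move; the robot and the scene stay as the last step left them, time stands still between calls to the robot, and variables do not carry over. Pictures are saved under pics/ and viewed, about 8 in all and at most 12, crops included, and the job is handed in when it is done.

Besides the shell and the picture viewer there is one more tool, called by a JSON object that holds its "method" and its "body". jog_arm: Moves the arm, as the interface text tells. Its arguments: {"type":"object","properties":{"increments":{"type":"array","items":{"type":"array"}}},"required":["increments"]}

```bash
mkdir -p pics; python3 - <<'E'
from rig import env
import cv2,numpy as np
for n in("top","side"):
    c=env.read_camera(n);cv2.imwrite(f"pics/{n}0.png",c["pixels"][:,:,::-1]);np.savez(f"{n}0.npz",**c)
    print(n,c["intrinsics"].tolist(),c["R"].round(3).tolist(),c["t"].round(1))
print(env.state())
E
```

```text
top [[480.3421204387567, 0.0, 320.5258254131476], [0.0, 480.3421204387567, 245.92306583776673], [0.0, 0.0, 1.0]] [[0.007, -0.999, 0.032], [-0.988, -0.012, -0.154], [0.154, -0.031, -0.988]] [ 28.4 546.3 696.7]
side [[512.0757152756187, 0.0, 315.88450884016675], [0.0, 512.0757152756187, 242.95354053035157], [0.0, 0.0, 1.0]] [[-0.943, -0.332, -0.006], [-0.164, 0.481, -0.861], [0.289, -0.811, -0.508]] [553.7 126.5 575.5]
{'time': 0.1, 'qpos': array([ 9.59204662e-01,  2.59288717e-01,  1.53596557e+00,  1.44828004e-05,
        1.34797798e+00, -2.02775956e-01]), 'joint_vel': array([ 0.00102434, -0.00239964, -0.00277944, -0.00130739,  0.00108064,
        0.00094457]), 'joint_efforts': array([ 3.07295915e-03, -4.38209331e+01, -2.84644532e+01,  7.20820692e-02,
        3.62422562e-02, -6.41695738e-05]), 'tool_pos': array([218.31730854, 504.29065416, 217.89405877]), 'orientation': array([-1.78218353,  1.56915665, -2.19100245]), 'ft_force': array([-1.06772268, -0.09449488,  0.34996276]), 'torque': array([ 0.00044988, -0.01300526, -0.01790497]), 'gripper_width': 92.4884400742981}
```

View pics/top0.png

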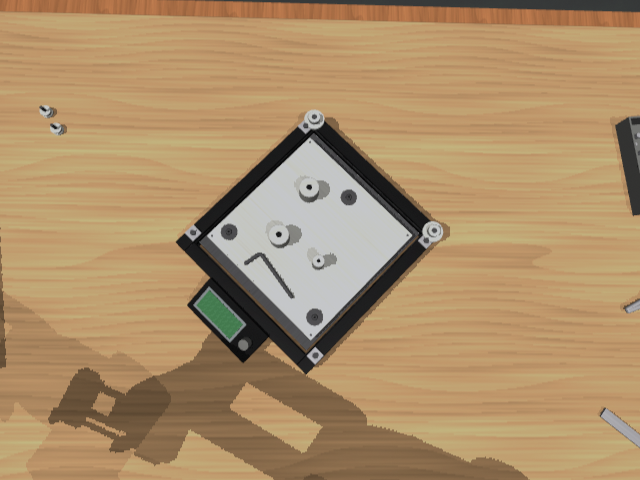

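View pics/side0.png

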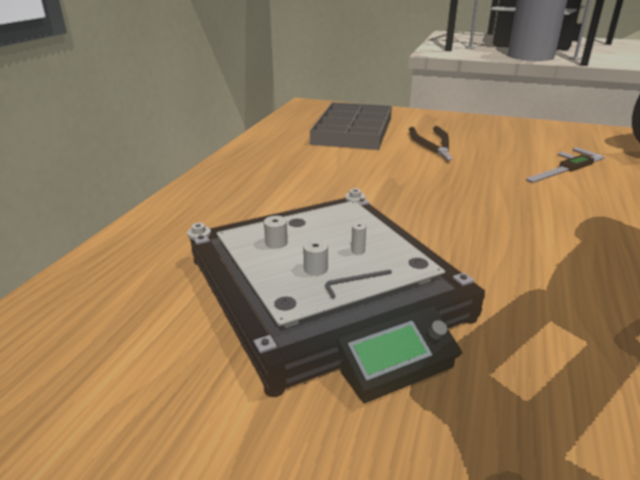

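```bash
cat >h.py <<'E'
import numpy as np,cv2
from scipy.spatial.transform import Rotation as Ro
def ray(c,uv,z):
    R,t,K=c["R"],c["t"],c["intrinsics"];o=-R.T@t;d=R.T@np.linalg.inv(K)@[*uv,1];return o+d*(z-o[2])/d[2]
def proj(c,X):
    p=c["intrinsics"]@(c["R"]@X+c["t"]);return p[:2]/p[2]
def tool(s): return Ro.from_euler("xyz",s["orientation"]).as_matrix()
E
python3 - <<'E'
from h import *
from rig import env
M=np.array([[-55,90],[-55,-90],[110,0.]])
res=[]
for n,px in(("top",[(229,232),(314,317),(349,197)]),("side",[(285,303),(418,263),(297,223)])):
    c=np.load(n+"0.npz");g=cv2.cvtColor(c["pixels"],cv2.COLOR_RGB2GRAY);P=[]
    for u,v in px:
        w=g[v-14:v+15,u-16:u+17]; m=(w<110).astype(np.uint8)
        k,l,st,ce=cv2.connectedComponentsWithStats(m); i=l[14,16]
        if not i: i=1+st[1:,4].argmax()
        uv=ce[i]+[u-16,v-14]; P.append(ray(c,uv,61)); print(n,uv.round(1),st[i],P[-1].round(1))
    P=np.array(P)[:,:2];a=M-M.mean(0);b=P-P.mean(0)
    th=np.arctan2((a[:,0]*b[:,1]-a[:,1]*b[:,0]).sum(),(a*b).sum());Rm=np.array([[np.cos(th),-np.sin(th)],[np.sin(th),np.cos(th)]])
    F=a@Rm.T+P.mean(0);print(n,"yaw",th,"fit",F.round(1).tolist(),"res",(P-F).round(1).tolist());res.append(F)
c=np.load("top0.npz")
for nm,uv,z in(("A",(309,187),93),("B",(279,234),93),("slim",(318,261),97),("key",(292,297),64),("key",(262,255),64),("key",(246,263),64)):print(nm,ray(c,uv,z).round(0))
print(tool(env.state()).round(3),"mean",np.mean(res,0).round(1))
E
```

```text
top [228.7 231.4] [  8   6  16  16 198] [563.3 171.8  61. ]
top [314.4 316.5] [  8   6  17  16 212] [438.4  42.5  61. ]
top [348.4 197. ] [  8   7  16  15 189] [618.9  -7.8  61. ]
top yaw -0.7700367034061867 fit [[563.4, 171.7], [438.1, 42.5], [619.2, -7.7]] res [[-0.1, 0.0], [0.3, -0.0], [-0.2, -0.0]]
side [284.8 303.1] [  6   8  21  13 215] [561.3 175.1  61. ]
side [417.9 262.8] [  7   9  19  10 142] [436.7  45.9  61. ]
side [296.6 222.3] [ 8 10 16  7 87] [617.3  -4.7  61. ]
side yaw -0.7696530497710193 fit [[561.6, 175.0], [436.3, 45.7], [617.4, -4.5]] res [[-0.3, 0.1], [0.4, 0.2], [-0.1, -0.2]]
A [625.  53.  93.]
B [555.  95.  93.]
slim [516.  39.  97.]
key [466.  76.  64.]
key [528. 121.  64.]
key [516. 144.  64.]
[[-0.001  0.398  0.918]
 [-0.001  0.918 -0.398]
 [-1.    -0.002 -0.   ]] mean [[562.5 173.4]
 [437.2  44.1]
 [618.3  -6.1]]
```

{"method": "jog_arm", "body": {"increments": [[0,[0,-0.019,0.051],[0,0,0]],[0,[0,-0.019,0.051],[0,0,0]],[0,[0,-0.019,0.051],[0,0,0]],[0,[0,-0.019,0.051],[0,0,0]],[0,[0,-0.019,0.051],[0,0,0]]]}}

```text
time: 0.72
tool_pos: [416.4, 313.3, 215.7]
orientation: [-2.202, 1.566, -2.602]
ft_force: [0.8, 1.1, 0.0]
gripper_width: 47.4
```

{"method": "jog_arm", "body": {"increments": [[0,[0,-0.019,0.051],[0,0,0]],[0,[0,-0.019,0.051],[0,0,0]],[0,[0,-0.019,0.051],[0,0,0]],[0,[0,-0.01,0.025],[0,0,0]],[0,[0,0,0],[0,0,0]]]}}

```text
time: 1.35
tool_pos: [559.6, 173.7, 212.7]
orientation: [-2.361, 1.562, -2.766]
ft_force: [-0.5, 0.5, -0.1]
gripper_width: 1.0
```

```bash
cat >>h.py <<'E'
T=np.array([[562.5,173.4],[437.2,44.1],[618.3,-6.1]])
def go(i):
    from rig import env
    s=env.state();p=s["tool_pos"];R=tool(s)
    print("t",round(s["time"],2),"p",p.round(1),"F",s["ft_force"].round(2),"w",round(s["gripper_width"],1))
    d=np.r_[T[i]-p[:2],80-p[2]];Rn=np.array([[0,.398,.917],[0,.917,-.398],[-1,0,0]])
    print("tool shift to 80mm above",(R.T@d).round(1),"turn",Ro.from_matrix(R.T@Rn).as_rotvec().round(3))
E
python3 -c "
from h import *;go(0)"
```

```text
t 1.35 p [559.6 173.7 212.7] F [-0.5   0.49 -0.11] w 1.0
tool shift to 80mm above [132.6   1.7   3.6] turn [ 0.004 -0.006  0.006]
```

{"method": "jog_arm", "body": {"increments": [[0,[0.045,0.001,0.002],[0.004,-0.006,0.006]],[0,[0.045,0.001,0],[0,0,0]],[0,[0.02,0,0],[0,0,0]],[0,[0,0,0],[0,0,0]],[0,[0,0,0],[0,0,0]]]}}

```text
time: 1.98
tool_pos: [558.5, 178.9, 100.6]
orientation: [2.338, 1.569, 1.93]
ft_force: [0.2, -1.2, -0.4]
gripper_width: 0.5
```

```bash
python3 - <<'E'
from h import *;go(0)
from rig import env
ims=[]
for n in("top","side"):
    c=env.read_camera(n);p=env.state()["tool_pos"];u,v=proj(c,p).astype(int);print(n,proj(c,p).round(1),proj(c,np.r_[T[0],61]).round(1))
    ims.append(cv2.resize(c["pixels"][v-50:v+50,u-60:u+60,::-1],None,fx=3.3,fy=3.3,interpolation=2)); print(u,v)
cv2.imwrite("pics/a1.png",np.hstack(ims))
E
```

```text
t 1.98 p [558.5 178.9 100.6] F [ 0.2  -1.18 -0.38] w 0.5
tool shift to 80mm above [20.6 -3.5  5.9] turn [ 0.002 -0.001 -0.002]
top [219.1 229.5] [227.6 231.9]
219 229
side [284.2 275.1] [284.4 302. ]
284 275
```

View pics/a1.png

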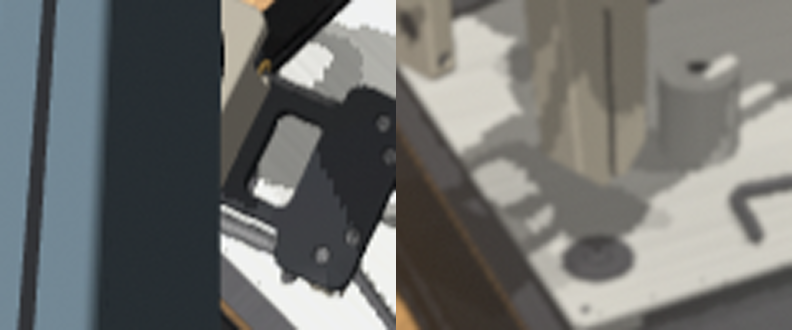

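{"method": "jog_arm", "body": {"increments": [[0,[0.01,-0.003,0.006],[0,0,0]],[0,[0.01,0,0],[0,0,0]],[0,[0.004,0,0],[0,0,0]],[0,[0,0,0],[0,0,0]],[0,[0,0,0],[0,0,0]]]}}

```text
time: 2.7
tool_pos: [564.7, 173.2, 77.0]
orientation: [1.044, 1.567, 0.637]
ft_force: [-0.4, 0.2, -0.8]
gripper_width: 0.4
```

```bash
python3 -c "
from h import *;go(0)"
```

```text
t 2.7 p [564.7 173.2  77. ] F [-0.45  0.2  -0.78] w 0.4
tool shift to 80mm above [-3.  -0.7 -2.1] turn [ 0.002  0.002 -0.003]
```

{"method": "jog_arm", "body": {"increments": [[0,[0.004,-0.001,-0.002],[0,0,0]],[0,[0.003,0,0],[0,0,0]],[0,[0.002,0,0],[0,0,0]],[0,[0,0,0],[0,0,0]],[0,[0,0,0],[0,0,0]]]}}

```text
time: 3.32
tool_pos: [562.5, 173.2, 67.7]
orientation: [0.982, 1.566, 0.574]
ft_force: [-0.7, -0.3, 0.4]
gripper_width: 0.6
```

```bash
python3 -c "
from h import *;go(0)"
```

```text
t 3.33 p [562.5 173.2  67.7] F [-0.69 -0.3   0.39] w 0.6
tool shift to 80mm above [-12.3   0.2  -0. ] turn [ 0.002  0.003 -0.004]
```

{"method": "jog_arm", "body": {"increments": [[0,[0.002,0,0],[0,0,0]],[0,[0.002,0,0],[0,0,0]],[0,[0.002,0,0],[0,0,0]],[0,[0,0,0],[0,0,0]],[0,[0,0,0],[0,0,0]]]}}

```text
time: 3.95
tool_pos: [563.1, 173.3, 62.0]
orientation: [0.874, 1.565, 0.467]
ft_force: [-0.5, 0.0, 2.0]
gripper_width: 0.5
```

{"method": "jog_arm", "body": {"increments": [[0,[0.001,0,0],[0,0,0]],[0,[0.001,0,0],[0,0,0]],[0,[0.0005,0,0],[0,0,0]],[0,[0,0,0],[0,0,0]],[0,[0,0,0],[0,0,0]]]}}

```text
time: 4.58
tool_pos: [563.4, 173.3, 60.2]
orientation: [0.814, 1.564, 0.407]
ft_force: [-1.9, -0.3, 4.1]
gripper_width: 0.5
```

```bash
python3 - <<'E'
from h import *;go(0)
from rig import env
c=env.read_camera("side");go(0)
cv2.imwrite("pics/a2.png",cv2.resize(c["pixels"][240:340,225:345,::-1],None,fx=5,fy=5,interpolation=2))
E
```

```text
t 4.58 p [563.4 173.3  60.2] F [-1.87 -0.28  4.06] w 0.5
tool shift to 80mm above [-19.8  -0.2  -0.7] turn [ 0.002  0.005 -0.005]
t 4.62 p [563.4 173.3  60.2] F [-1.4  -0.53  2.99] w 0.3
tool shift to 80mm above [-19.8  -0.2  -0.7] turn [ 0.002  0.005 -0.005]
```

View pics/a2.png

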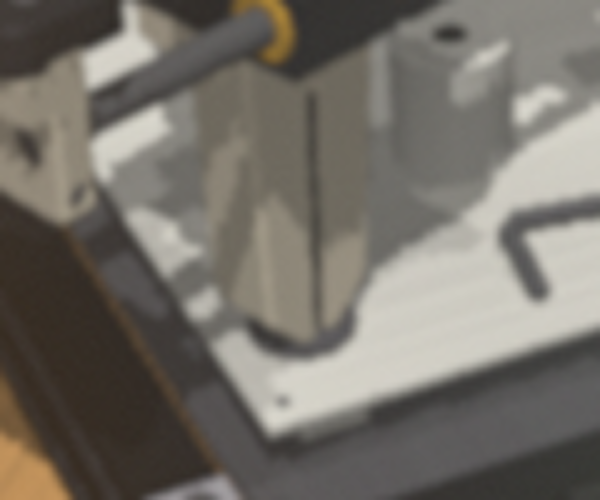

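{"method": "jog_arm", "body": {"increments": [[0,[0.001,0,0],[0,0,0]],[0,[0.0007,0,0],[0,0,0]],[0,[0,0,0],[0,0,0]],[0,[0,0,0],[0,0,0]],[0,[0,0,0],[0,0,0]]]}}

```text
time: 5.25
tool_pos: [563.6, 173.3, 59.0]
orientation: [0.774, 1.563, 0.367]
ft_force: [-1.6, -0.4, 5.4]
gripper_width: 0.5
```

{"method": "jog_arm", "body": {"increments": [[0,[0.001,0,0],[0,0,0]],[0,[0.0004,0,0],[0,0,0]],[0,[0,0,0],[0,0,0]],[0,[0,0,0],[0,0,0]],[0,[0,0,0],[0,0,0]]]}}

```text
time: 5.88
tool_pos: [563.8, 173.3, 58.5]
orientation: [0.737, 1.563, 0.329]
ft_force: [-1.6, -0.3, 5.3]
gripper_width: 0.8
```

```bash
cat >>h.py <<'E'
def dip():
    "plate height change, from the side depth map, as a plane over the printer frame; value at the 3 screws"
    from rig import env
    a=np.load("side0.npz");c=env.read_camera("side")
    v,u=np.mgrid[0:480,0:640]
    def pts(c):
        z=c["z_map"];K=c["intrinsics"];P=np.stack([(u-K[0,2])/K[0,0]*z,(v-K[1,2])/K[1,1]*z,z],-1);return (P-c["t"])@c["R"]
    A,B=pts(a),pts(c);th=-.77;o=T.mean(0)-0
    ok=(a["z_map"]>0)&(c["z_map"]>0)
    def fit(P):
        q=(P[...,:2]-o)@np.array([[np.cos(th),-np.sin(th)],[np.sin(th),np.cos(th)]])
        m=ok&(abs(q[...,0]-27)<106)&(abs(q[...,1])<106)&(abs(P[...,2]-59)<10)&(abs(A[...,2]-59)<8)
        X=np.c_[q[m],np.ones(m.sum())];y=P[...,2][m]
        for _ in range(4):
            w=np.linalg.lstsq(X,y,rcond=None)[0];r=y-X@w;k=abs(r-np.median(r))<1.5;X,y=X[k],y[k]
        return np.array([[-55,90,1],[-55,-90,1],[110,0,1]])@w,len(y),r.std()
    fa,fb=fit(A),fit(B);print("z before",fa[0].round(2),"now",fb[0].round(2),"d",(fb[0]-fa[0]).round(2),fa[1:],fb[1:])
E
python3 - <<'E'
from h import *
go(0);dip();go(0);dip();go(0)
E
```

```text
t 5.88 p [563.8 173.3  58.5] F [-1.61 -0.32  5.33] w 0.8
tool shift to 80mm above [-21.5  -0.3  -1.1] turn [ 0.002  0.006 -0.005]
z before [59.73 59.92 60.05] now [56.99 59.96 59.95] d [-2.74  0.04 -0.1 ] (11572, np.float64(0.5772889045103342)) (7370, np.float64(0.5760383671357554))
t 5.92 p [563.8 173.3  58.5] F [-0.59  0.17  5.99] w 0.5
tool shift to 80mm above [-21.5  -0.3  -1.1] turn [ 0.002  0.006 -0.005]
z before [59.74 59.92 60.05] now [57.04 59.95 59.94] d [-2.69  0.02 -0.11] (11583, np.float64(0.5769964329422163)) (7341, np.float64(0.5683637270984369))
t 5.97 p [563.8 173.3  58.5] F [-1.45 -0.32  4.95] w 0.6
tool shift to 80mm above [-21.5  -0.3  -1.1] turn [ 0.002  0.006 -0.005]
```

{"method": "jog_arm", "body": {"increments": [[0,[0.001,0,0],[0,0,0]],[0,[0.001,0,0],[0,0,0]],[0,[0.0005,0,0],[0,0,0]],[0,[0.0003,0,0],[0,0,0]],[0,[0.0003,0,0],[0,0,0]]]}}

```text
time: 6.6
tool_pos: [564.1, 173.3, 57.1]
orientation: [0.679, 1.562, 0.272]
ft_force: [-2.2, -0.5, 7.1]
gripper_width: 0.3
```

```bash
python3 - <<'E'
from h import *
go(0);dip();go(0)
E
```

```text
t 6.6 p [564.1 173.3  57.1] F [-2.22 -0.55  7.09] w 0.3
tool shift to 80mm above [-22.9  -0.4  -1.3] turn [ 0.002  0.007 -0.006]
z before [59.73 59.92 60.05] now [56.26 59.94 59.95] d [-3.47  0.02 -0.1 ] (11576, np.float64(0.577147476662837)) (7318, np.float64(0.5677080777897544))
t 6.65 p [564.1 173.3  57.1] F [-1.93 -0.96  7.16] w 0.3
tool shift to 80mm above [-23.   -0.4  -1.3] turn [ 0.002  0.007 -0.006]
```

{"method": "jog_arm", "body": {"increments": [[0,[0.0009,0,0],[0,0,0]],[0,[0.0006,0,0],[0,0,0]],[0,[0.0003,0,0],[0,0,0]],[0,[0.0002,0,0],[0,0,0]],[0,[0.0001,0,0],[0,0,0]]]}}

```text
time: 7.28
tool_pos: [564.1, 173.3, 57.1]
orientation: [0.638, 1.561, 0.231]
ft_force: [-2.1, -0.3, 7.4]
gripper_width: 0.7
```

```bash
python3 - <<'E'
from h import *
go(0);dip();go(0)
E
```

```text
t 7.28 p [564.1 173.3  57.1] F [-2.08 -0.28  7.36] w 0.7
tool shift to 80mm above [-22.9  -0.4  -1.4] turn [ 0.003  0.008 -0.006]
z before [59.74 59.92 60.05] now [56.27 59.96 59.93] d [-3.47  0.03 -0.13] (11560, np.float64(0.577167481385205)) (7283, np.float64(0.5755430836650711))
t 7.33 p [564.2 173.3  57.1] F [-1.02 -0.61  7.17] w 0.3
tool shift to 80mm above [-22.9  -0.4  -1.4] turn [ 0.003  0.008 -0.006]
```

{"method": "jog_arm", "body": {"increments": [[0,[0.0012,0,-0.0005],[0,0,0]],[0,[0.0007,0,0],[0,0,0]],[0,[0.0007,0,0],[0,0,0]],[0,[0.0007,0,0],[0,0,0]],[0,[0.0007,0,0],[0,0,0]]]}}

```text
time: 7.95
tool_pos: [564.3, 173.3, 55.7]
orientation: [0.555, 1.559, 0.148]
ft_force: [-2.8, -0.1, 9.1]
gripper_width: 0.5
```

```bash
python3 - <<'E'
from h import *
go(0);dip();go(0)
E
```

```text
t 7.95 p [564.3 173.3  55.7] F [-2.84 -0.1   9.06] w 0.5
tool shift to 80mm above [-24.3  -0.4  -1.5] turn [ 0.003  0.01  -0.006]
z before [59.74 59.92 60.05] now [55.62 59.96 59.94] d [-4.11  0.03 -0.11] (11581, np.float64(0.5772133382356833)) (7272, np.float64(0.5687726300091558))
t 8.0 p [564.3 173.3  55.7] F [-2.66  0.27  8.32] w 0.3
tool shift to 80mm above [-24.3  -0.5  -1.5] turn [ 0.003  0.01  -0.006]
```

{"method": "jog_arm", "body": {"increments": [[0,[-0.02,0,0],[0,0,0]],[0,[-0.04,0,0],[0.003,0.01,-0.006]],[0,[-0.03,0,0],[0,0,0]],[0,[0,0,0],[0,0,0]],[0,[0,0,0],[0,0,0]]]}}

```text
time: 8.62
tool_pos: [561.9, 173.1, 143.9]
orientation: [-2.721, 1.565, -3.131]
ft_force: [1.0, 0.1, -0.7]
gripper_width: 0.8
```

```bash
python3 - <<'E'
from h import *
go(1);dip()
E
```

```text
t 8.62 p [561.9 173.1 143.9] F [ 0.97  0.06 -0.71] w 0.8
tool shift to 80mm above [  64.5 -167.8  -62.6] turn [-0.    -0.005  0.002]
z before [59.74 59.92 60.05] now [59.73 59.92 60.05] d [-0.   -0.01 -0.01] (11571, np.float64(0.5769410652216416)) (11417, np.float64(0.5759789422701375))
```

Front left pressed 4.1 mm and fully released. Now front right.

{"method": "jog_arm", "body": {"increments": [[0,[0,-0.05,-0.019],[0,-0.005,0]],[0,[0,-0.05,-0.019],[0,0,0]],[0,[0,-0.05,-0.019],[0,0,0]],[0,[0,-0.025,-0.01],[0,0,0]],[0,[0,0,0],[0,0,0]]]}}

```text
time: 9.3
tool_pos: [423.3, 36.5, 136.8]
orientation: [-2.629, 1.558, -3.038]
ft_force: [0.6, -0.8, -0.4]
gripper_width: 0.4
```

```bash
python3 - <<'E'
from h import *
go(1)
E
```

```text
t 9.3 p [423.3  36.5 136.8] F [ 0.62 -0.76 -0.36] w 0.4
tool shift to 80mm above [56.6 12.9 10.4] turn [ 0.001 -0.011  0.006]
```

{"method": "jog_arm", "body": {"increments": [[0,[0.015,0.012,0.009],[0,-0.011,0.006]],[0,[0.025,0,0],[0,0,0]],[0,[0.013,0,0],[0,0,0]],[0,[0,0,0],[0,0,0]],[0,[0,0,0],[0,0,0]]]}}

```text
time: 9.93
tool_pos: [438.7, 46.0, 80.6]
orientation: [2.208, 1.57, 1.799]
ft_force: [-0.2, -0.5, -0.4]
gripper_width: 0.2
```

```bash
python3 - <<'E'
from h import *
go(1)
E
```

```text
t 9.93 p [438.7  46.   80.6] F [-0.21 -0.46 -0.38] w 0.2
tool shift to 80mm above [ 0.6 -2.3 -0.6] turn [ 0.    -0.001 -0.001]
```

{"method": "jog_arm", "body": {"increments": [[0,[0.005,-0.002,-0.001],[0,0,0]],[0,[0.005,0,0],[0,0,0]],[0,[0.003,0,0],[0,0,0]],[0,[0,0,0],[0,0,0]],[0,[0,0,0],[0,0,0]]]}}

```text
time: 10.55
tool_pos: [438.0, 44.3, 68.2]
orientation: [0.692, 1.568, 0.283]
ft_force: [-0.4, 0.3, -0.3]
gripper_width: 0.2
```

```bash
python3 - <<'E'
from h import *
go(1);dip()
from rig import env
c=env.read_camera("side");cv2.imwrite("pics/a3.png",cv2.resize(c["pixels"][200:300,360:480,::-1],None,fx=5,fy=5,interpolation=2))
E
```

```text
t 10.55 p [438.   44.3  68.2] F [-0.41  0.27 -0.3 ] w 0.2
tool shift to 80mm above [-11.8  -0.5  -0.7] turn [ 0.     0.002 -0.002]
z before [59.73 59.92 60.05] now [59.71 59.91 60.06] d [-0.03 -0.01  0.01] (11577, np.float64(0.5768498379457262)) (11331, np.float64(0.5724952225405274))
```

View pics/a3.png

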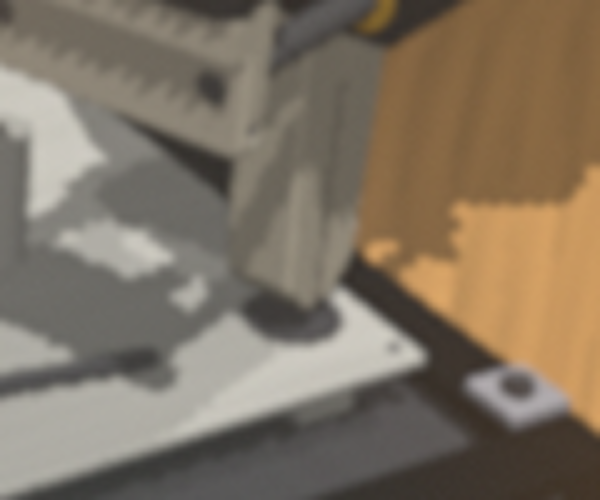

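The tip sits right over the front right washer (crop (295,315)), clear of the hex key and the spacers.

{"method": "jog_arm", "body": {"increments": [[0,[0.002,0,0],[0,0,0]],[0,[0.002,0,0],[0,0,0]],[0,[0.002,0,0],[0,0,0]],[0,[0.0015,0,0],[0,0,0]],[0,[0.001,0,0],[0,0,0]]]}}

```text
time: 11.28
tool_pos: [438.2, 44.2, 59.7]
orientation: [0.539, 1.568, 0.13]
ft_force: [-2.0, -0.7, 5.1]
gripper_width: 0.5
```

```bash
python3 - <<'E'
from h import *
go(1);dip();go(1)
E
```

```text
t 11.28 p [438.2  44.2  59.7] F [-1.98 -0.67  5.07] w 0.5
tool shift to 80mm above [-20.3  -0.4  -0.8] turn [ 0.     0.003 -0.002]
z before [59.73 59.92 60.05] now [59.71 57.61 60.04] d [-0.02 -2.32 -0.02] (11585, np.float64(0.5772128119913806)) (11049, np.float64(0.5719261121927477))
t 11.32 p [438.2  44.2  59.7] F [-1.29 -0.2   4.22] w 0.6
tool shift to 80mm above [-20.3  -0.4  -0.8] turn [ 0.     0.003 -0.002]
```

{"method": "jog_arm", "body": {"increments": [[0,[0.0012,0,0],[0,0,0]],[0,[0.0009,0,0],[0,0,0]],[0,[0.0009,0,0],[0,0,0]],[0,[0.0007,0,0],[0,0,0]],[0,[0.0007,0,0],[0,0,0]]]}}

```text
time: 11.95
tool_pos: [438.2, 43.9, 56.7]
orientation: [0.353, 1.567, -0.056]
ft_force: [-2.5, -0.3, 7.9]
gripper_width: -0.1
```

```bash
python3 - <<'E'
from h import *
go(1);dip();go(1)
E
```

```text
t 11.95 p [438.2  43.9  56.7] F [-2.49 -0.29  7.93] w -0.1
tool shift to 80mm above [-23.3  -0.2  -0.9] turn [ 0.001  0.004 -0.001]
z before [59.73 59.92 60.05] now [59.72 56.06 60.02] d [-0.01 -3.86 -0.03] (11571, np.float64(0.5769450120938204)) (10946, np.float64(0.566790768173499))
t 12.0 p [438.2  44.   56.7] F [-2.36  0.05  8.56] w 0.1
tool shift to 80mm above [-23.3  -0.2  -0.9] turn [ 0.001  0.003 -0.001]
```

{"method": "jog_arm", "body": {"increments": [[0,[-0.02,0,0],[0,0,0]],[0,[-0.04,0,0],[0,0.004,0]],[0,[-0.035,0,0],[0,0,0]],[0,[0,0,0],[0,0,0]],[0,[0,0,0],[0,0,0]]]}}

```text
time: 12.62
tool_pos: [437.7, 44.2, 152.7]
orientation: [2.436, 1.568, 2.027]
ft_force: [-0.3, 0.6, -0.6]
gripper_width: 0.3
```

```bash
python3 - <<'E'
from h import *
dip();go(2)
E
```

```text
z before [59.73 59.92 60.05] now [59.74 59.91 60.05] d [ 0.01 -0.01 -0.  ] (11580, np.float64(0.5769165938941327)) (11577, np.float64(0.5762294517524155))
t 12.68 p [437.7  44.2 152.6] F [-0.1   0.14  1.14] w 0.4
tool shift to 80mm above [ 72.3  25.5 185.8] turn [ 0.    -0.002 -0.002]
```

{"method": "jog_arm", "body": {"increments": [[0,[0,0.007,0.05],[0,0,0]],[0,[0,0.007,0.05],[0,0,0]],[0,[0,0.007,0.05],[0,0,0]],[0,[0,0.003,0.025],[0,0,0]],[0,[0,0,0],[0,0,0]]]}}

```text
time: 13.3
tool_pos: [607.8, -3.6, 142.4]
orientation: [-3.068, 1.555, 2.807]
ft_force: [0.1, -0.2, 0.2]
gripper_width: 0.6
```

```bash
python3 - <<'E'
from h import *
go(2)
E
```

```text
t 13.3 p [607.8  -3.6 142.4] F [ 0.07 -0.18  0.22] w 0.6
tool shift to 80mm above [62.2  2.  11.6] turn [ 0.001 -0.016  0.001]
```

{"method": "jog_arm", "body": {"increments": [[0,[0.012,0.002,0.011],[0,-0.016,0]],[0,[0.025,0,0],[0,0,0]],[0,[0.013,0,0],[0,0,0]],[0,[0,0,0],[0,0,0]],[0,[0,0,0],[0,0,0]]]}}

```text
time: 13.92
tool_pos: [614.9, -4.6, 87.6]
orientation: [-2.534, 1.567, -2.942]
ft_force: [-0.5, -0.5, 1.0]
gripper_width: 0.6
```

```bash
python3 - <<'E'
from h import *
go(2)
E
```

```text
t 13.93 p [614.9  -4.6  87.6] F [-0.52 -0.47  0.99] w 0.6
tool shift to 80mm above [ 7.6 -0.   3.8] turn [ 0.002 -0.003  0.002]
```

{"method": "jog_arm", "body": {"increments": [[0,[0.006,0,0.003],[0,-0.003,0]],[0,[0.006,0,0],[0,0,0]],[0,[0.005,0,0],[0,0,0]],[0,[0,0,0],[0,0,0]],[0,[0,0,0],[0,0,0]]]}}

```text
time: 14.55
tool_pos: [618.9, -6.1, 71.3]
orientation: [-0.421, 1.567, -0.828]
ft_force: [1.0, -0.3, -0.2]
gripper_width: 0.5
```

```bash
python3 - <<'E'
from h import *
go(2);dip()
from rig import env
c=env.read_camera("side");cv2.imwrite("pics/a4.png",cv2.resize(c["pixels"][160:280,230:374,::-1],None,fx=5,fy=5,interpolation=2))
E
```

```text
t 14.55 p [618.9  -6.1  71.3] F [ 0.99 -0.35 -0.15] w 0.5
tool shift to 80mm above [-8.7 -0.3 -0.5] turn [0.002 0.003 0.002]
z before [59.73 59.92 60.05] now [59.7  59.9  60.07] d [-0.03 -0.02  0.01] (11578, np.float64(0.5767191293277946)) (11523, np.float64(0.5646429829089086))
```

View pics/a4.png

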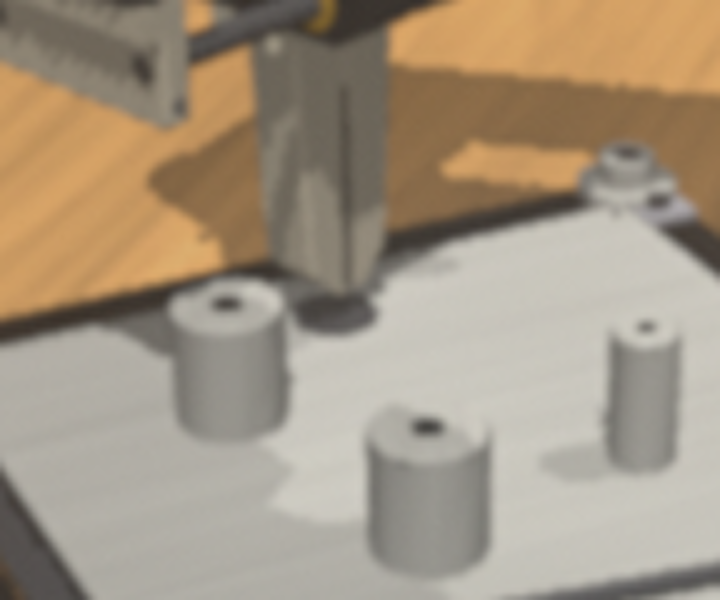

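The closed tip is over the rear washer (crop (335,310)), clear of spacer A (crop (230,360)), and all spacers are standing. I go down.

{"method": "jog_arm", "body": {"increments": [[0,[0.003,0,0],[0,0,0]],[0,[0.003,0,0],[0,0,0]],[0,[0.002,0,0],[0,0,0]],[0,[0.0015,0,0],[0,0,0]],[0,[0.001,0,0],[0,0,0]]]}}

```text
time: 15.28
tool_pos: [619.3, -6.1, 60.7]
orientation: [-0.278, 1.566, -0.686]
ft_force: [-0.6, 0.3, 1.7]
gripper_width: 0.7
```

```bash
python3 - <<'E'
from h import *
go(2);dip();go(2)
E
```

```text
t 15.28 p [619.3  -6.1  60.7] F [-0.58  0.3   1.72] w 0.7
tool shift to 80mm above [-19.3  -0.4  -0.8] turn [0.002 0.004 0.001]
z before [59.73 59.92 60.05] now [59.72 59.93 58.94] d [-0.02  0.01 -1.12] (11578, np.float64(0.5765956369727997)) (11381, np.float64(0.5672315851839903))
t 15.32 p [619.3  -6.1  60.6] F [-0.28  0.16  2.06] w 0.4
tool shift to 80mm above [-19.4  -0.4  -0.8] turn [0.002 0.004 0.001]
```

{"method": "jog_arm", "body": {"increments": [[0,[0.0015,0,0],[0,0,0]],[0,[0.001,0,0],[0,0,0]],[0,[0.001,0,0],[0,0,0]],[0,[0.001,0,0],[0,0,0]],[0,[0.001,0,0],[0,0,0]]]}}

```text
time: 15.95
tool_pos: [619.8, -5.9, 56.6]
orientation: [-0.114, 1.565, -0.521]
ft_force: [-2.2, 1.0, 5.5]
gripper_width: 0.5
```

```bash
python3 - <<'E'
from h import *
go(2);dip();go(2)
E
```

```text
t 15.95 p [619.8  -5.9  56.6] F [-2.23  1.01  5.5 ] w 0.5
tool shift to 80mm above [-23.4  -0.8  -1.2] turn [0.002 0.006 0.001]
z before [59.73 59.92 60.05] now [59.69 59.93 56.95] d [-0.04  0.   -3.11] (11576, np.float64(0.5766318613721448)) (11188, np.float64(0.5657276706864142))
t 16.0 p [619.8  -5.9  56.5] F [-2.26  0.07  6.12] w 0.3
tool shift to 80mm above [-23.5  -0.8  -1.1] turn [0.002 0.006 0.001]
```

{"method": "jog_arm", "body": {"increments": [[0,[0.0013,0,0],[0,0,0]],[0,[0.0008,0,0],[0,0,0]],[0,[0.0007,0,0],[0,0,0]],[0,[0.0007,0,0],[0,0,0]],[0,[0.0007,0,0],[0,0,0]]]}}

```text
time: 16.62
tool_pos: [620.1, -5.7, 55.2]
orientation: [-0.02, 1.563, -0.427]
ft_force: [-2.9, 1.3, 7.9]
gripper_width: 0.5
```

```bash
python3 - <<'E'
from h import *
go(2);dip();go(2)
E
```

```text
t 16.62 p [620.1  -5.7  55.2] F [-2.92  1.29  7.85] w 0.5
tool shift to 80mm above [-24.8  -1.1  -1.3] turn [0.002 0.008 0.   ]
z before [59.73 59.92 60.05] now [59.71 59.93 56.23] d [-0.02  0.   -3.82] (11567, np.float64(0.5763927129645185)) (11090, np.float64(0.5643159953900927))
t 16.68 p [620.1  -5.7  55.2] F [-1.96  0.39  7.91] w 1.0
tool shift to 80mm above [-24.8  -1.1  -1.3] turn [0.002 0.008 0.   ]
```

Rear: 3.8 mm at 7.9 N. I let go and rise clear.

{"method": "jog_arm", "body": {"increments": [[0,[-0.02,0,0],[0,0,0]],[0,[-0.04,0,0],[0,0,0]],[0,[-0.05,0,0],[0,0,0]],[0,[-0.03,0,0],[0,0,0]],[0,[0,0,0],[0,0,0]]]}}

```text
time: 17.3
tool_pos: [618.6, -5.8, 195.8]
orientation: [-0.35, 1.566, -0.758]
ft_force: [-0.4, 0.5, -0.6]
gripper_width: 0.5
```

```bash
python3 - <<'E'
from h import *
from rig import env
go(2);dip()
c=env.read_camera("side");a=np.load("side0.npz")["pixels"]
cv2.imwrite("pics/a5.png",np.hstack([x[170:420,170:490,::-1] for x in(a,c["pixels"])]))
E
```

```text
t 17.3 p [618.6  -5.8 195.8] F [-0.4   0.51 -0.57] w 0.5
tool shift to 80mm above [115.8  -0.2  -0.6] turn [0.002 0.004 0.002]
z before [59.73 59.92 60.05] now [59.73 59.92 60.06] d [-0.01 -0.01  0.01] (11578, np.float64(0.5770966863729003)) (11606, np.float64(0.5760694024202452))
```

View pics/a5.png

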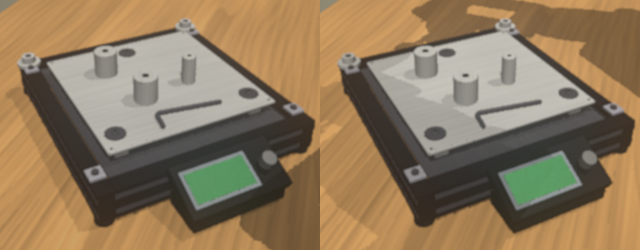

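Before (left) and after (right) match: spacers at (106,62), (146,88) and (188,69), hex key at (190,112), each just shifted by the 320 px pane offset. The arm is clear of everything.

```bash
python3 -c "
from rig import env;print(env.finish_job())"
```

```text
the job is handed in; nothing more can be done
None
```

I pressed the three screw heads in the order asked, front left, front right, then rear, with the fingers shut, and handed the job in at about 17.3 s.

| Screw | Plate gave (side depth map) | Upward force on the tool |
|---|---|---|
| Front left | 4.1 mm | 8.3–9.1 N |
| Front right | 3.9 mm | 7.9–8.6 N |
| Rear | 3.8 mm | 7.9 N |

- **Letting go:** after each press the plate was back within 0.01 mm of its starting height at all three mounts before I moved on.
- **Plate contents:** in before-and-after pictures the spacers and the hex key look unmoved. The arm ended about 130 mm above the plate, touching nothing.
- **Front-left press:** it went down in several small steps because the arm gave a little under load. It stayed in contact for about 4 s but was never released partway.
- **Disagreement:** the tool height read 1 to 4 mm lower than the plate's give would suggest, so I judged depth by the depth map and the force, which agreed with the 2 N per mm springs to within about half a newton.
- **Sideways force:** readings at full press showed 2 to 3 N of sideways force as well, and I did not correct it.

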